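Lay a half-turned stool leg down against the planing-board stop

ROBOT

A 6-joint arm with a two-finger parallel gripper is mounted at the origin on the work surface. World frame = base frame: x ahead of the robot, y to its left, z up, the work surface at z = 0. Lengths are in m, angles in rad, forces in N, time in s.
With the tool pointing down it reaches from about 0.35 to 0.725 m from the base axis. Payload 6 kg.
Tool frame: the origin (TCP) lies at the very end of the fingers, on their centre line; the grasp point (between the pads) lies r.tcp_to_grasp behind it (r.tcp_to_grasp is the distance from the TCP to the grasp point, in m); z points along the fingers, y is the line along which they close (so a half turn about z gives the same grasp; the last joint's range is limited). The gripper opens to 85 mm and grips with 20 to 120 N. Pads are 22 mm wide; open, the fingers measure 114 mm over their backs; the gripper's body (76 mm by 85 mm) begins 54 mm behind the grasp point. The pads swing forward as they close: fully open they stand 13 mm farther back than shut.
Start: joints at [1.438, 0.04, 0.085, 0, -1.615, -0.334], TCP at [0.27, 0.536, 0.231] pointing down, gripper open.
Joint ranges: [-2.56, 2.56], [-1.29, 2.01], [-1.08, 1.49], [-3.29, 1.98], [-2.81, -0.18], [-2.99, 2.99]. Speed limits (rad/s): [2.57, 2.57, 3.01, 3.14, 3.14, 3.14].

INTERFACE

Orientations are given as a rotation vector (axis times angle).
In Python, from plant import r, solver, telemetry, viewer gives the robot as it stands. Calls block until the motion is done:
- r.movep(position, orientation): joint-space move of the TCP to a pose.
- r.line_to(position, attitude=None, velocity=0.15): straight line of the TCP; attitude=None keeps the orientation; velocity is the mean speed in m/s.
- r.move_joints(angles): joint-space move.
- r.ungrasp() and r.grasp(strength=None): open the fingers fully, or close them until they stop; strength is the grip in N (None keeps the last).
- r.wait(seconds).
- solver.inverse_kinematics(position, orientation): joint angles nearest the present ones, or None.
- telemetry.state(): the state.
- viewer.get_image(name): name is "scene" or "top"; returns (picture, depth): 420x560x3 uint8, red, green, blue; 420x560 float32, m along the optical axis (not along the pixel's ray), 0 where there is no reading.
- viewer.camera_info(name): a dict with "intrinsics" (3x3 intrinsics, pixels), "k1" (the pictures are not rectified: a ray, as slopes to the right and down, at radius r is drawn at 1 + k1 r^2 times it, then the intrinsics apply), "eye" and "rotation" of the camera in the world. Camera axes: x right, y up, looking along -z (the intrinsics and any distortion apply to the point x, -y, -z); pixel columns grow to the right and rows downward; lengths in m; the calibration is good to about 2 mm. A picture is of the moment at which its call begins. camera_info takes no time and is no camera call.
A pose or a line that the arm cannot do raises r.PlanningError and nothing moves.
- r.hand_in(): hands the job in; it is judged then, once.
Trained networks look in the newest picture that a camera, given by its name, has taken for a name from the list of things; names that differ only in an ending like _2 or _b are one class to them, and where a whole thing is asked for, a point or a joint stands for the part that bears it (a point fixed in the world has none). Each returns a list of dicts, best first, with "score" (0 to 1); they miss things now and then, are a little off and sometimes report something else, mostly with a low value. They report only what shows in the picture. A call takes as long as a camera call. They do not tell look-alikes from the thing itself.
- viewer.regions_of(camera, thing): "mask" (420x560 bool, what is visible of it) and "uv" ([column, row] in pixels, amid what is visible of it).
- viewer.landmark_of(camera, thing): "uv" ([column, row] in pixels: a listed point, or the origin of a listed thing).
The state is a dict: "time": time; "q": joint angles; "qd": joint speeds; "joint_torque": joint torques, N m; "tool_pos": TCP position; "tcp_rot": TCP orientation; "force": force on the tool from outside, world axes, zero at the start; "ft_torque": the same for the moment, N m; "gripper_width": finger opening in m; "grasp_force": force on a finger pad.
Only numpy, scipy, OpenCV 4.12 (cv2) and the standard library are available. Lean on these libraries where they do the work, as an engineer would, in place of code of your own. Each camera call takes 0.05 s, during which the arm holds its last target. There are 200 camera calls.

TASK

The half-turned stool leg is standing on end on the planing board. Tip it over with the fingers so that it lies on its side along the board, tenon pointing away from the end stop, easing it down so that it lands gently and is never left to fall; and finish with its square foot end pushed lightly up against the stop. Only push and support it with the fingers: do not grip it or lift it off the board, and leave the bottle, the bowl and the tin where they are.

Things in the scene. Friction and masses are not known exactly. Their poses are not given: they have to be found in the camera images.
- leg: Loose stool leg, pale wood, 240 mm, 0.27 to 0.47 kg, upright at the start. 56 x 56 mm square for 165 mm from the foot, then a turned shoulder narrowing from 55 to 34 mm diameter at 185 mm, then the tenon. Origin: centre of the foot end; z along the leg to the tenon, x and y square to the flat sides. Starts 20 to 55 mm clear of the stop, within 6 degrees of square to it.
- tenon_end (a point): Centre of the tenon's flat end, 240 mm from the foot. The tenon is the leg's last 55 mm, round, 24 mm diameter; with the leg lying flat it has 16 mm of air under it. The leg's centre of mass is about 90 mm from the foot: tipped about a foot edge it balances at about 17 degrees and falls by itself beyond.
- stop_face (a point): Middle of the lower edge of the end stop's working face, on the board's top surface, 18 mm above the bench. y points away from the stop along the board, x across it to the far edge, z up. The stop is a dark batten right across the board, 22 mm high, 26 mm thick, behind the plane y = 0.
- board: Planing board, mid-brown wood, fixed to the bench, 170 mm wide, 18 mm thick, reaching 330 mm from the stop face. Origin: 18 mm straight below point stop_face, on the bench, same axes. A dark fence 18 mm wide and 12 mm high runs along the far edge, its inner face at x = +67 mm; the near edge at x = -85 mm is open.
- oil_bottle: Bystander: amber bottle of finishing oil, 62 mm in diameter and 175 mm tall, standing on the bench behind the stop. Origin: centre of its underside.
- bowl: Bystander: small dark turned bowl, 110 mm in diameter and 48 mm high, on the bench beyond the fence. Origin: centre of its underside.
- wax_tin: Bystander: blue wax tin, 74 mm in diameter and 46 mm high, on the bench on the robot's side of the board. Origin: centre of its underside.
Things that resemble listed ones, but are neither listed nor needed, are in the scene too. What is shaped like the leg but green, pink or yellow is not meant.

How it is judged:
By the outcome, as a careful person would: the job done as asked, in the order asked, and still so for the second after the job is handed in, with the robot touching nothing.
It also fails if it takes over 61 s, if anything falls off the work surface, if the arm or the gripper's body presses on something with over 40 N, if the wrist force passes 120 N, or if a joint passes its speed limit or range.

## Working session

There is one attempt and no reset: what is moved stays moved. The work goes in short steps, each a Python script; the robot and the scene stay as the last script left them, time stands still between calls to the robot, and variables do not carry over. Pictures are saved under pics/ and viewed, at most 13 in all, crops included, and the job is handed in when it is done.

```bash
mkdir -p pics; ls; cat > h.py <<'E'
import numpy as np, cv2
from plant import r, solver, telemetry, viewer
from scipy.spatial.transform import Rotation as R
def rays(n,uv):
    c=viewer.camera_info(n);K=np.array(c["intrinsics"],float)
    D=np.array([c["k1"],0,0,0,0],float)
    p=cv2.undistortPoints(np.asarray(uv,float).reshape(-1,1,2),K,D,None,None,(cv2.TERM_CRITERIA_COUNT|cv2.TERM_CRITERIA_EPS,50,1e-10)).reshape(-1,2) if True else 0
    d=np.c_[p[:,0],-p[:,1],-np.ones(len(p))]
    return np.array(c["eye"],float),d@np.array(c["rotation"],float).T
def at_z(n,uv,z):
    e,d=rays(n,uv);return e+d*((z-e[2])/d[:,2:3])
def at_depth(n,uv,dep):
    e,d=rays(n,uv);return e+d*np.asarray(dep).reshape(-1,1)
def mask_pts(n,m,dep):
    v,u=np.nonzero(m&(dep>0));return at_depth(n,np.c_[u,v],dep[v,u])
def shot(n,f=None):
    p,d=viewer.get_image(n)
    if f:cv2.imwrite("pics/"+f,p[:,:,::-1])
    return p,d
def pix(n,P):
    c=viewer.camera_info(n);q=(np.atleast_2d(P)-np.array(c["eye"]))@np.array(c["rotation"])
    q=q*[1,-1,-1];return cv2.projectPoints(q.reshape(-1,1,3),np.zeros(3),np.zeros(3),np.array(c["intrinsics"],float),np.array([c["k1"],0,0,0,0.]))[0].reshape(-1,2)
E
python3 - <<'E'
from h import *
np.set_printoptions(precision=4,suppress=True)
ims={}
for n in("scene","top"):
    p,d=shot(n,n+"0.png");c=viewer.camera_info(n);print(n,c["eye"],c["k1"],np.array(c["rotation"]).tolist())
    for t in("leg","board","oil_bottle","bowl","wax_tin"):
        for o in viewer.regions_of(n,t)[:4]:
            P=mask_pts(n,o["mask"],d);print(t,round(o["score"],2),np.round(o["uv"]),o["mask"].sum(),np.percentile(P,[2,50,98],axis=0).round(3).tolist() if len(P) else None)
    for t in("leg","tenon_end","stop_face","board"):
        print(t,[(round(o["score"],2),np.round(o["uv"],1).tolist()) for o in viewer.landmark_of(n,t)[:4]])
print(r.tcp_to_grasp,telemetry.state())
E
```

```text
pics
scene [ 1.3322 -0.0222  0.7105] -0.02933326947525647 [0.7256477744445945, 0.8067108901864978, 1.5620147726291824]Traceback (most recent call last):
  File "<stdin>", line 8, in <module>
  File "h.py", line 15, in mask_pts
    v,u=np.nonzero(m&(dep>0));return at_depth(n,np.c_[u,v],dep[v,u])
                                     ~~~~~~~~^^^^^^^^^^^^^^^^^^^^^^^
  File "h.py", line 13, in at_depth
    e,d=rays(n,uv);return e+d*np.asarray(dep).reshape(-1,1)
        ~~~~^^^^^^
  File "h.py", line 7, in rays
    p=cv2.undistortPoints(np.asarray(uv,float).reshape(-1,1,2),K,D,None,None,(cv2.TERM_CRITERIA_COUNT|cv2.TERM_CRITERIA_EPS,50,1e-10)).reshape(-1,2) if True else 0
      ~~~~~~~~~~~~~~~~~~~^^^^^^^^^^^^^^^^^^^^^^^^^^^^^^^^^^^^^^^^^^^^^^^^^^^^^^^^^^^^^^^^^^^^^^^^^^^^^^^^^^^^^^^^^^^^^^^^^^^^^^^^^^^^^
cv2.error: OpenCV(4.12.0) /io/opencv/modules/calib3d/src/undistort.dispatch.cpp:393: error: (-215:Assertion failed) CV_IS_MAT(matP) && matP->rows == 3 && (matP->cols == 3 || matP->cols == 4) in function 'cvUndistortPointsInternal'
```

Rotation is a rotation vector; fix both.

```bash
python3 - <<'E'
s=open('h.py').read()
i=s.index("    p=cv2.und");j=s.index("\n",i)
s=s[:i]+"    p=cv2.undistortPointsIter(np.asarray(uv,float).reshape(-1,1,2),K,D,np.eye(3),np.eye(3),(3,50,1e-10)).reshape(-1,2)"+s[j:]
s=s.replace('np.array(c["rotation"],float).T','rot(c).T').replace('np.array(c["rotation"])','rot(c)')
s=s.replace("def rays","def rot(c): return R.from_rotvec(c['rotation']).as_matrix()\ndef rays",1)
open('h.py','w').write(s)
E
cat > m.py <<'E'
from h import *
np.set_printoptions(precision=4,suppress=True)
for n in("scene","top"):
    p,d=shot(n,n+"0.png");c=viewer.camera_info(n);print(n,c["eye"])
    for t in("leg","board","oil_bottle","bowl","wax_tin"):
        for o in viewer.regions_of(n,t)[:4]:
            P=mask_pts(n,o["mask"],d);print(t,round(o["score"],2),np.round(o["uv"]),o["mask"].sum(),np.percentile(P,[2,50,98],axis=0).round(3).tolist() if len(P) else None)
    for t in("leg","tenon_end","stop_face","board"):
        print(t,[(round(o["score"],2),np.round(o["uv"],1).tolist()) for o in viewer.landmark_of(n,t)[:4]])
print(r.tcp_to_grasp,telemetry.state())
E
python3 m.py
```

```text
scene [ 1.3322 -0.0222  0.7105]
leg 0.96 [277. 225.] 2644 [[0.565, -0.154, 0.027], [0.596, -0.123, 0.145], [0.604, -0.096, 0.259]]
leg 0.74 [204. 205.] 2615 [[0.39, -0.349, 0.003], [0.507, -0.304, 0.118], [0.528, -0.274, 0.24]]
leg 0.74 [254. 177.] 2246 [[0.129, -0.253, 0.003], [0.387, -0.217, 0.117], [0.396, -0.19, 0.238]]
board 0.6 [336. 273.] 8095 [[0.475, -0.198, 0.005], [0.58, -0.007, 0.02], [0.656, 0.131, 0.041]]
oil_bottle 0.78 [182. 258.] 1964 [[0.63, -0.331, 0.009], [0.658, -0.301, 0.092], [0.67, -0.279, 0.177]]
bowl 0.96 [328. 317.] 2287 [[0.681, -0.063, 0.007], [0.713, -0.016, 0.03], [0.781, 0.031, 0.051]]
wax_tin 0.6 [312. 216.] 900 [[0.364, -0.105, 0.002], [0.429, -0.07, 0.045], [0.447, -0.036, 0.05]]
leg [(0.86, [253.8, 211.9]), (0.79, [276.8, 265.8]), (0.65, [209.6, 240.5])]
tenon_end [(0.96, [238.5, 230.9]), (0.89, [196.6, 151.1]), (0.83, [251.1, 125.0]), (0.79, [280.9, 165.4])]
stop_face [(0.56, [244.7, 262.8])]
board [(0.66, [245.9, 269.5]), (0.52, [282.4, 168.3]), (0.42, [186.5, 284.7])]
top [ 0.5132 -0.1146  0.9666]
leg 0.86 [283. 197.] 1080 [[0.543, -0.154, 0.073
[... 808 characters left out ...]
 [372.2, 240.3]), (0.65, [305.7, 128.6])]
tenon_end [(0.94, [284.7, 193.9]), (0.83, [313.7, 93.5]), (0.73, [345.4, 324.6]), (0.55, [400.1, 243.8])]
stop_face [(0.94, [312.2, 200.1])]
board [(0.73, [314.4, 199.4])]
0.0187 {'time': 1.1, 'q': array([ 1.4377,  0.0402,  0.0848,  0.    , -1.6155, -0.3337]), 'qd': array([-0.0006,  0.0003, -0.0003, -0.0017,  0.0006,  0.0016]), 'joint_torque': array([ -0.    , -36.7931,  34.7443,   6.9337,  -0.0011,   0.    ]), 'tool_pos': array([0.27  , 0.5358, 0.2313]), 'tcp_rot': array([ 3.0563, -0.7265,  0.    ]), 'force': array([ 0.1687, -0.2418,  0.1241]), 'ft_torque': array([ 0.005 , -0.018 , -0.0664]), 'grasp_force': 0.0, 'gripper_width': 0.08530333235806273}
```

View pics/scene0.png

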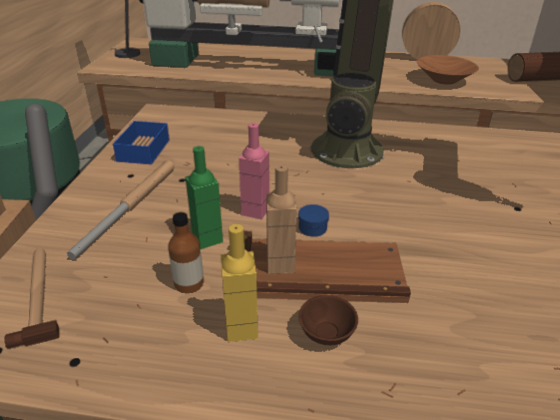

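```bash
sleep 1
```

```text
(no output)
```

View pics/top0.png

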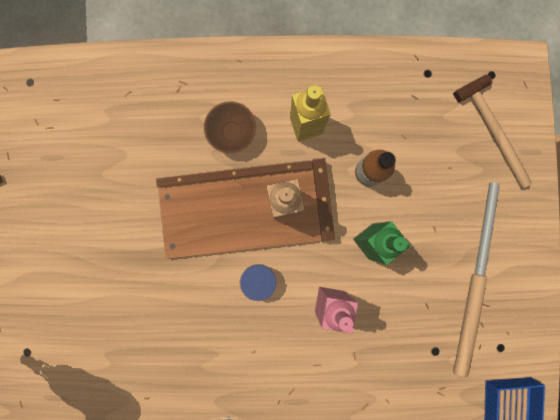

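The wanted leg is the pale wood one at scene (281,225) / top (285,197). Look-alikes are green at scene (204,205), pink at (254,177) and yellow at (239,290). The board runs left from the dark stop at top (322,200). Next I'll get exact poses, a close crop, and check IK for a horizontal tool.

```bash
cat > m2.py <<'E'
from h import *
np.set_printoptions(precision=4,suppress=True)
pt,dt=shot("top");ps,ds=shot("scene")
al=np.ones(dt.shape,bool)
T=mask_pts("top",al,dt);S=mask_pts("scene",al,ds)
def rect(P):
    (c,s,a)=cv2.minAreaRect((P[:,:2]*1000).astype(np.float32));return np.array(c).round(1),np.array(s).round(1),round(a,2)
def box(P,x0,x1,y0,y1,z0,z1):
    return P[(P[:,0]>x0)&(P[:,0]<x1)&(P[:,1]>y0)&(P[:,1]<y1)&(P[:,2]>z0)&(P[:,2]<z1)]
st=box(T,.46,.67,-.225,-.165,.033,.05);print("stop top",len(st),np.median(st[:,2]),rect(st))
bd=box(T,.45,.67,-.2,.16,.012,.024);print("board",len(bd),np.median(bd[:,2]),rect(bd))
fe=box(T,.6,.68,-.16,.16,.025,.036);print("fence",len(fe),np.median(fe[:,2]),np.polyfit(fe[:,1],fe[:,0],1),rect(fe))
te=box(T,.5,.65,-.2,-.05,.25,.275);print("tenon top",len(te),te.mean(0),rect(te))
f=box(S,.5,.65,-.18,-.07,.05,.175);
for name,ax in(("x",0),):
    f=f[f[:,0]>np.median(f[:,0])-.012];k=np.polyfit(f[:,1],f[:,0],1);print("+x face",len(f),k,np.percentile(f[:,1],[1,99]),"yaw deg",-np.degrees(np.arctan(k[0])))
    print(" mean",f.mean(0))
lg=box(T,.5,.65,-.2,-.05,.05,.27);print("leg top cloud",np.percentile(lg,[1,99],axis=0))
cr=cv2.resize(pt[140:270,150:350],(800,520),interpolation=cv2.INTER_CUBIC);cv2.imwrite("pics/crop1.png",cr[:,:,::-1])
for o in viewer.landmark_of("top","stop_face"):print(o["score"],at_z("top",o["uv"],.018))
for o in viewer.landmark_of("top","tenon_end"):print(o["score"],at_z("top",o["uv"],.258))
def tool(pitch,roll,yaw=0):
    # tool z along +x, tool y along -y(world) at roll 0; roll = rotation about +x axis tipping z->+y
    M0=np.array([[0,0,1],[0,-1,0],[1,0,0]],float) # x_t=+z, y_t=-y, z_t=+x
    return R.from_euler("z",yaw)*R.from_euler("x",-roll)*R.from_euler("y",pitch)*R.from_matrix(M0)
for pitch in(0,.1,.2):
  for pos,rl in(([.6,-.1,.15],-.6),([.6,-.1,.18],0),([.6,0,.2],.5),([.6,.1,.1],1.05),([.6,.12,.07],1.2)):
    for fl in(0,1):
        q=solver.inverse_kinematics(pos,((tool(pitch,rl))*R.from_euler("z",np.pi*fl)).as_rotvec());print(pitch,pos,rl,fl,q)
E
python3 m2.py
```

```text
stop top 1045 0.039787585971720274 (array([ 580.6, -200.1]), array([170. ,  42.1]), 6.94)
board 10235 0.017985218465950803 (array([559.3, -30.1]), array([162.8, 331. ]), 5.98)
fence 1257 0.029879887549831174 [-0.1089  0.6357] (array([637. ,  -8.4]), array([ 20.1, 303.1]), 6.29)
tenon top 182 [ 0.5733 -0.1262  0.2578] (array([ 573.3, -126.5]), array([22. , 22.2]), 89.15)
+x face 1397 [-0.2012  0.5734] [-0.1487 -0.0949] yaw deg 11.377866773424437
 mean [ 0.598  -0.1219  0.1145]
leg top cloud [[ 0.5423 -0.1553  0.0757]
 [ 0.6034 -0.0967  0.2598]]
0.75 [[ 0.5815 -0.1902  0.018 ]]
0.18 [[ 0.7268 -0.0191  0.018 ]]
0.68 [[ 0.4939 -0.2985  0.258 ]]
0.58 [[ 0.3692 -0.2201  0.258 ]]
0.56 [[ 0.7349 -0.1705  0.258 ]]
0.55 [[ 0.5709 -0.1301  0.258 ]]
0 [0.6, -0.1, 0.15] -0.6 0 None
0 [0.6, -0.1, 0.15] -0.6 1 [-0.657  -0.5309 -0.8575 -1.965  -0.7228 -0.0936]
0 [0.6, -0.1, 0.18] 0 0 [-0.5905 -0.6271 -0.8354 -1.87   -0.622  -2.7789]
0 [0.6, -0.1, 0.18] 0 1 [-0.5905 -0.6271 -0.8354 -1.87   -0.622   0.3627]
0 [0.6, 0, 0.2] 0.5 0 [-0.242  -0.807  -0.8873 -1.8847 -0.2547 -2.3179]
0 [0.6, 0, 0.2] 0.5 1 [
[... 331 characters left out ...]
1 [0.6, -0.1, 0.18] 0 0 None
0.1 [0.6, -0.1, 0.18] 0 1 [-0.3406 -0.7009 -0.7906 -1.5245 -0.3392 -0.0138]
0.1 [0.6, 0, 0.2] 0.5 0 None
0.1 [0.6, 0, 0.2] 0.5 1 None
0.1 [0.6, 0.1, 0.1] 1.05 0 None
0.1 [0.6, 0.1, 0.1] 1.05 1 None
0.1 [0.6, 0.12, 0.07] 1.2 0 None
0.1 [0.6, 0.12, 0.07] 1.2 1 None
0.2 [0.6, -0.1, 0.15] -0.6 0 [-0.4551 -0.5766 -0.738  -1.5176 -0.5613  2.5739]
0.2 [0.6, -0.1, 0.15] -0.6 1 [-0.4551 -0.5766 -0.738  -1.5176 -0.5613 -0.5677]
0.2 [0.6, -0.1, 0.18] 0 0 None
0.2 [0.6, -0.1, 0.18] 0 1 None
0.2 [0.6, 0, 0.2] 0.5 0 None
0.2 [0.6, 0, 0.2] 0.5 1 None
0.2 [0.6, 0.1, 0.1] 1.05 0 None
0.2 [0.6, 0.1, 0.1] 1.05 1 None
0.2 [0.6, 0.12, 0.07] 1.2 0 None
0.2 [0.6, 0.12, 0.07] 1.2 1 None
```

```bash
sleep 8
```

```text
(no output)
```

View pics/crop1.png

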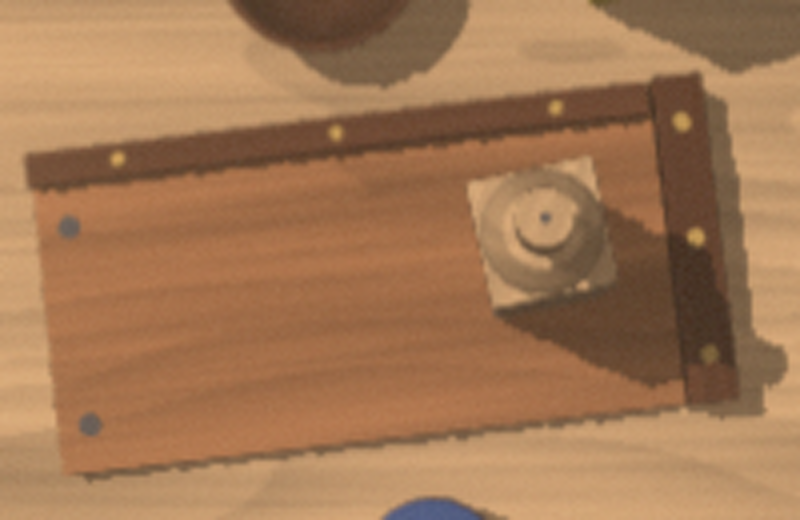

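The crop shows the pale square leg with its tenon at crop (545,215) and the stop on the right. The leg is turned about 5° relative to the board. Horizontal tool poses are out of reach, so I'll straddle the tenon with the tool tilted in the leg's tipping plane and sweep it about the foot edge. First, IK along that path.

```bash
cat >> h.py <<'E'
np.set_printoptions(precision=4,suppress=True)
YAW=np.radians(11.3); t=np.array([-np.sin(YAW),np.cos(YAW),0]); Z=np.array([0,0,1.])
C0=np.array([.5725,-.1258,.018]); PIV=C0+.028*t      # pivot edge centre
EXT=.013; HG=.0425; FL=1
def orient(tau):
    tau=np.radians(tau);u=np.sin(tau)*t+np.cos(tau)*Z;c=np.cos(tau)*t-np.sin(tau)*Z
    y=c if FL else -c
    return u,c,R.from_matrix(np.c_[np.cross(y,-u),y,-u]).as_rotvec()
def tcp(tip,tau,side=-1):   # tip: plane coords (along t from pivot, height over board) of inner tip corner of finger side
    u,c,o=orient(tau); p=PIV+tip[0]*t+tip[1]*Z
    return p-side*HG*c-EXT*u,o
def legpt(p,th):            # leg-frame (c',h) -> plane coords, leg tipped th deg about pivot
    th=np.radians(th);return np.array([p[0]*np.cos(th)+p[1]*np.sin(th),-p[0]*np.sin(th)+p[1]*np.cos(th)])
E
python3 - <<'E'
import h
from h import *
for fl in(0,1):
    h.FL=fl
    for th,d in((0,20),(0,40),(10,40),(25,40),(45,40),(60,40),(75,40),(85,40)):
        p,o=tcp(legpt((-.056,.161),th),th-d);print(fl,th,d,p,solver.inverse_kinematics(p,o))
    for tip in((.235,.008),(.24,.02)):
        p,o=tcp(tip,50,1);print(fl,"end",p,solver.inverse_kinematics(p,o))
E
```

```text
0 0 20 [ 0.5693 -0.1097  0.1813] [-0.0679  0.1327  0.1731 -0.3393 -1.6986  1.8072]
0 0 40 [ 0.57   -0.1131  0.1964] [-0.2712  0.3059  0.391  -0.6603 -1.933   1.8861]
0 10 40 [ 0.5639 -0.0825  0.1963] [-0.132   0.1724  0.2523 -0.5077 -1.8031  1.8192]
0 25 40 [ 0.5549 -0.0378  0.186 ] [ 0.1134  0.0046  0.0371 -0.2612 -1.6239  1.6434]
0 45 40 [0.5444 0.0149 0.1548] [ 0.4533 -0.1146 -0.2372  0.0848 -1.4707  1.3053]
0 60 40 [0.5382 0.0457 0.1202] [ 0.6583 -0.0953 -0.397   0.3142 -1.4365  1.041 ]
0 75 40 [0.534  0.0668 0.0787] [ 0.8002  0.0175 -0.4989  0.496  -1.4489  0.8061]
0 85 40 [0.5325 0.0746 0.0486] [ 0.8625  0.1355 -0.5345  0.5931 -1.4737  0.6682]
0 end [0.5283 0.0955 0.0502] [ 0.9153  0.2014 -0.5069  0.6154 -1.5353  0.6093]
0 end [0.5273 0.1005 0.0622] [ 0.9228  0.1918 -0.4926  0.6103 -1.5583  0.6183]
1 0 20 [ 0.5693 -0.1097  0.1813] [-0.0679  0.1327  0.1731 -0.3393 -1.6986 -1.3344]
1 0 40 [ 0.57   -0.1131  0.1964] [-0.2712  0.3059  0.391  -0.6603 -1.933  -1.2555]
1 10 40 [ 0.5639 -0.0825  0.1963] [-0.132   0.1724  0.2523 -0.5077 -1.8031 -1.3224]
1 25 40 [ 0.5549 -0.0378  0.186 ] [ 0.1134  0.0046  0.0371 -0.2612 -1.6239 -1.4982]
1 45 40 [0.5444 0.0149 0.1548] [ 0.4533 -0.1146 -0.2372  0.0848 -1.4707 -1.8363]
1 60 40 [0.5382 0.0457 0.1202] [ 0.6583 -0.0953 -0.397   0.3142 -1.4365 -2.1006]
1 75 40 [0.534  0.0668 0.0787] [ 0.8002  0.0175 -0.4989  0.496  -1.4489 -2.3355]
1 85 40 [0.5325 0.0746 0.0486] [ 0.8625  0.1355 -0.5345  0.5931 -1.4737 -2.4734]
1 end [0.5283 0.0955 0.0502] [ 0.9153  0.2014 -0.5069  0.6154 -1.5353 -2.5323]
1 end [0.5273 0.1005 0.0622] [ 0.9228  0.1918 -0.4926  0.6103 -1.5583 -2.5233]
```

```bash
sed -i 's/FL=1$/FL=0/' h.py; python3 - <<'E'
from h import *
tau=-40;u,c,o=orient(tau)
p,o=tcp((-.0585,.174),tau)
pre=p+.09*u
print(pre,solver.inverse_kinematics(pre,o),solver.inverse_kinematics(pre+[0,.03,.08],o))
r.movep(pre+[0,.03,.08],o)
r.line_to(pre,velocity=.15)
r.line_to(p+.03*u,velocity=.1)
s=telemetry.state();print(s["time"],s["tool_pos"],p+.03*u,s["force"])
im,d=shot("scene");cr=cv2.resize(im[90:290,180:400],(800,727))[:600];cv2.imwrite("pics/pre.png",cr[:,:,::-1])
E
```

```text
[ 0.5818 -0.1723  0.2783] [-0.3533  0.4029  0.6677 -0.6993 -2.1235  1.8305] [-0.3276  0.3811  0.8002 -0.7744 -2.2217  1.683 ]
5.475 [ 0.5744 -0.1348  0.2333] [ 0.5742 -0.1345  0.2323] [ 0.4993 -0.5153 -0.0669]
```

```bash
sleep 12
```

```text
(no output)
```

View pics/pre.png

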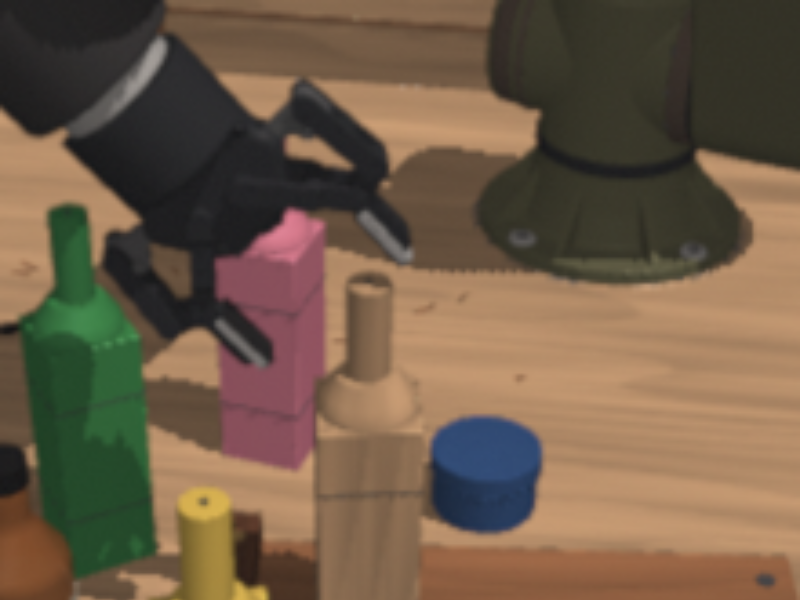

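```bash
python3 - <<'E'
from h import *
s=telemetry.state();u,c,o=orient(-40);T=s["tool_pos"]
for e in(0,.013):
    for sd in(-1,1):
        q=pix("scene",T+e*u+sd*HG*c);print(e,sd,q,(q-[180,90])*800/220)
for th in(.24,.165): 
    print(pix("scene",[C0+th*Z, C0+th*Z+.028*t,C0+th*Z-.028*t]).tolist())
im,d=shot("scene")
# tip points from depth
for (cx,cy) in((268,352),(262,345),(405,250),(400,240)):
    px=np.array([cx,cy])*.275+[180,90];i=px.round().astype(int);P=at_depth("scene",px,d[i[1],i[0]])[0]-T
    print((cx,cy),"c",P@c,"u",P@u,"x",P@np.cross(t,Z))
E
```

```text
0 -1 [[259.0381 192.3242]] [[287.4113 372.0878]]
0 1 [[293.7045 166.8673]] [[413.4708 279.5175]]
0.013 -1 [[254.5344 188.0453]] [[271.0343 356.5283]]
0.013 1 [[289.3038 162.2798]] [[397.4685 262.8356]]
[[281.1891757184123, 168.3279078389218], [296.2451332864406, 168.01539557793853], [266.0758059124881, 168.64362918412962]]
[[280.8578398267012, 201.66798547372258], [295.2278341156448, 201.30807023021134], [266.43569049938964, 202.02927568429803]]
(268, 352) c -0.04084676315745722 u 0.017300345313755537 x 0.0023474284404439117
(262, 345) c -0.04040379511052931 u 0.022489886747400427 x 0.002147738689672736
(405, 250) c 0.051831158958710155 u 0.01921838644025818 x 0.006041027152324404
(400, 240) c 0.05304357216097149 u 0.024522301393584436 x 0.0044101306706240614
```

```bash
cat >> h.py <<'E'
def go(tip,tau,v,side=-1):
    p,o=tcp(tip,tau,side); r.line_to(p,o,velocity=v)
def rep(m=""):
    s=telemetry.state();f=s["force"];print(m,round(s["time"],2),s["tool_pos"],"F x,t,z",round(float(f@np.cross(t,Z)),2),round(float(f@t),2),round(float(f[2]),2))
E
python3 - <<'E'
from h import *
go((-.0585,.174),-40,.05);rep("in")
go((-.0580,.161),-40,.03);rep("low")
for th in(0,4,8,12):
    go(legpt((-.056,.161),th),th-40,.04);rep(th)
im,d=shot("scene");cr=cv2.resize(im[90:290,180:400],(800,727))[:600];cv2.imwrite("pics/t12.png",cr[:,:,::-1])
E
```

```text
in 6.33 [ 0.5705 -0.1156  0.2096] F x,t,z -0.6 -0.47 -0.04
low 6.91 [ 0.5703 -0.1151  0.1962] F x,t,z -0.53 0.32 0.04
0 7.16 [ 0.57   -0.1131  0.1966] F x,t,z 0.09 -1.25 0.29
4 7.62 [ 0.5675 -0.1005  0.1975] F x,t,z 0.59 -1.31 0.25
8 8.07 [ 0.565  -0.0884  0.1968] F x,t,z -0.21 0.01 0.24
12 8.53 [ 0.5625 -0.0763  0.1956] F x,t,z 0.37 -0.06 -0.38
```

```bash
sleep 12
```

```text
(no output)
```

View pics/t12.png

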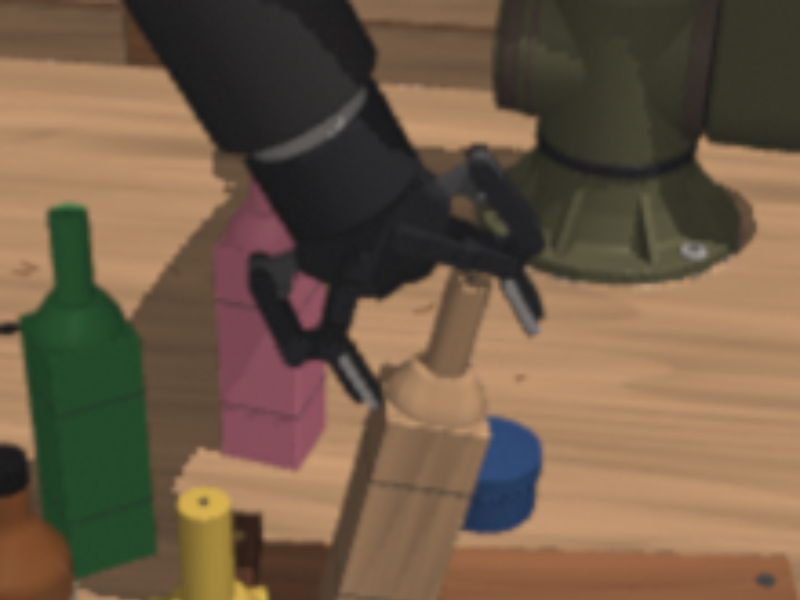

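The leg leans about 12° against the left fingertip at crop (378,400). The tenon end at (475,280) is just short of the right pad. I'll tighten the relative tilt a bit and carry it over balance.

```bash
python3 - <<'E'
from h import *
go(legpt((-.056,.161),13),13-44,.03);rep("d44")
for th in(15,17,19,21,24,28,32,36,40):
    go(legpt((-.056,.161),th),th-44,.03);rep(th)
im,d=shot("scene");cr=cv2.resize(im[110:310,180:400],(800,727))[:600];cv2.imwrite("pics/t40.png",cr[:,:,::-1])
E
```

```text
d44 8.85 [ 0.5623 -0.075   0.1976] F x,t,z 0.33 0.07 0.56
15 9.21 [ 0.5608 -0.0671  0.1977] F x,t,z -0.07 -0.47 -0.35
17 9.57 [ 0.5596 -0.0612  0.1963] F x,t,z 0.09 -0.43 0.31
19 9.93 [ 0.5584 -0.0552  0.1948] F x,t,z 0.43 0.46 0.38
21 10.28 [ 0.5572 -0.0492  0.1931] F x,t,z -0.55 0.39 0.01
24 10.75 [ 0.5554 -0.0403  0.1903] F x,t,z -0.76 -1.23 0.13
28 11.32 [ 0.5531 -0.0288  0.1857] F x,t,z -0.43 0.92 0.28
32 11.9 [ 0.5508 -0.0176  0.1803] F x,t,z 0.54 0.65 -0.54
36 12.47 [ 0.5487 -0.0067  0.1742] F x,t,z 0.19 -0.39 0.4
40 13.05 [0.5466 0.0037 0.1673] F x,t,z -0.29 0.39 -0.59
```

```bash
sleep 12
```

```text
(no output)
```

View pics/t40.png

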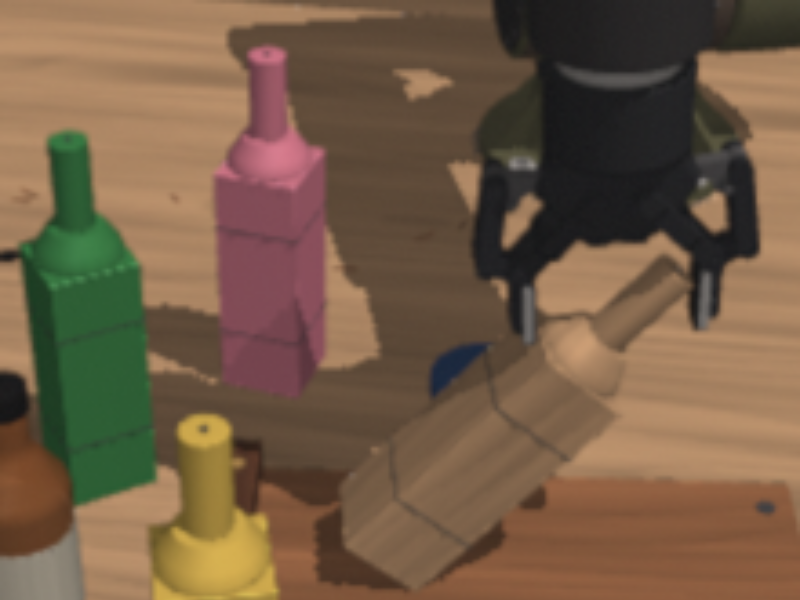

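The leg now rests on the right pad at crop (690,278), leaning about 42°. I'll lower it on that finger, sliding the contact toward the fingertip and tilting the tool.

```bash
cat >> h.py <<'E'
def sup(th,tau,U,v):
    a=np.radians(tau);u2=np.array([np.sin(a),np.cos(a)])
    go(legpt((-.016,.240),th)-U*u2,tau,v,1)
E
python3 - <<'E'
from h import *
from scipy.optimize import brentq
a=np.radians(-4);u2=np.array([np.sin(a),np.cos(a)]);c2=np.array([np.cos(a),-np.sin(a)])
tip=legpt((-.056,.161),40)+.085*c2
th=brentq(lambda q:(legpt((-.016,.24),q)-tip)@c2,25,60);U=(legpt((-.016,.24),th)-tip)@u2
print("theta",th,"U",U)
n=9
for th2,ta,U2 in zip(np.linspace(th,70,n)[1:],np.linspace(-4,44,n)[1:],np.linspace(U,.008,n)[1:]):
    sup(th2,ta,U2,.03);rep(round(th2,1))
im,d=shot("scene");cr=cv2.resize(im[150:310,220:440],(800,582));cv2.imwrite("pics/t70.png",cr[:,:,::-1])
# leg angle from depth: top face points
for o in viewer.regions_of("scene","leg")[:4]:
    P=mask_pts("scene",o["mask"],d);L=np.c_[(P-PIV)@t,P[:,2]-.018]
    m=np.median(P,0);print(o["score"],o["uv"],m)
    if .5<m[0]<.65 and m[1]>-.12: print("tilt from vertical",np.percentile(L,[1,99],axis=0)); vv=np.linalg.svd(L-L.mean(0))[2][0] if len(L)<4000 else 0;print(np.degrees(np.arctan2(vv[0],vv[1])))
E
```

```text
theta 40.421749621568715 U 0.027894063700140165
44.1 13.53 [0.545  0.0115 0.1645] F x,t,z 0.35 0.43 -0.56
47.8 13.97 [0.5435 0.0193 0.1614] F x,t,z 0.13 0.2 -0.7
51.5 14.43 [0.5419 0.0277 0.1578] F x,t,z -0.51 0.38 -0.05
55.2 14.9 [0.5401 0.0365 0.1536] F x,t,z -0.27 -0.19 -0.42
58.9 15.39 [0.5384 0.0454 0.1489] F x,t,z 0.29 -0.7 -0.83
62.6 15.9 [0.5365 0.0546 0.1432] F x,t,z -0.47 -0.19 0.1
66.3 16.43 [0.5347 0.0639 0.1368] F x,t,z -0.31 0.44 -0.12
70.0 16.98 [0.5328 0.0733 0.1295] F x,t,z -0.09 0.08 -1.13
0.83 [254.9, 180.2] [ 0.3869 -0.2156  0.1131]
0.72 [205.2, 203.2] [ 0.5078 -0.303   0.1203]
0.7 [239.9, 285.8] [ 0.7635 -0.1702  0.132 ]
0.6 [329.8, 238.9] [ 0.5673 -0.0195  0.0921]
tilt from vertical [[-0.0155  0.0026]
 [ 0.2081  0.1137]]
-107.23335267188489
```

```bash
sleep 15
```

```text
(no output)
```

View pics/t70.png

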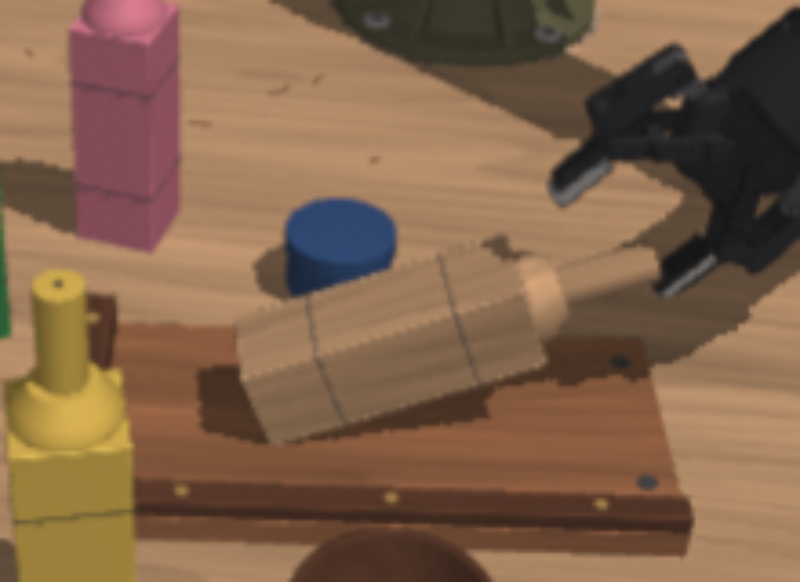

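The tenon rests very near the fingertip (crop 660,283). I'll push the finger deeper under it along its own face, then measure the tilt from the top camera.

```bash
cat >> h.py <<'E'
def tilt():
    im,d=shot("top");B=mask_pts("top",np.ones(d.shape,bool),d)-PIV
    X=B@np.array([t[1],-t[0],0]);L=np.c_[B@t,B[:,2]]
    L=L[(abs(X)<.02)&(L[:,0]>-.03)&(L[:,0]<.13)&(L[:,1]>.03)&(L[:,1]<.2)]
    k=np.polyfit(L[:,0],L[:,1],1)
    for _ in range(5):
        e=abs(L[:,1]-np.polyval(k,L[:,0]));k=np.polyfit(*L[e<max(.003,np.median(e)*1.5)].T,1)
    th=90-np.degrees(np.arctan(k[0]))
    off=k[1]*np.cos(np.arctan(k[0]))   # distance of upper face line from pivot: 0.056 if no slip
    return th,off,len(L)
E
python3 - <<'E'
from h import *
sup(70,44,.018,.03);rep()
print(tilt())
im,d=shot("scene");cr=cv2.resize(im[190:260,340:440],(800,560),interpolation=cv2.INTER_CUBIC);cv2.imwrite("pics/c70.png",cr[:,:,::-1])
s=telemetry.state();u,c,o=orient(44);print((pix("scene",s["tool_pos"]+.013*u+HG*c)-[340,190])*8)
E
```

```text
17.57 [0.534  0.066  0.1222] F x,t,z 0.97 0.12 -0.97
(np.float64(72.46044826307465), np.float64(0.059391161636510516), 1731)
[[431.7939 327.5793]]
```

```bash
sleep 12
```

```text
(no output)
```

View pics/c70.png

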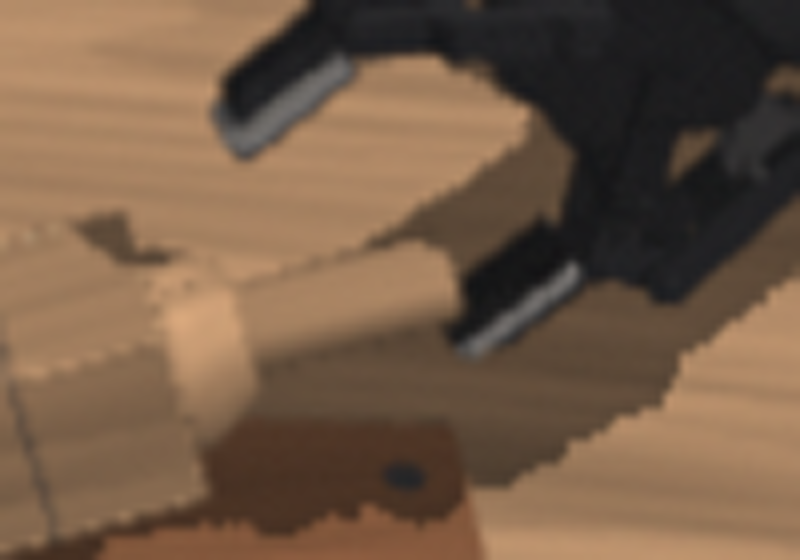

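The pad is thin, and the tenon end sits on it about 14 mm above the tip. The face is about 9 mm farther out than I modelled, so I'll correct that and lower slowly, measuring as I go.

```bash
cat >> h.py <<'E'
HR=.0515
def sup2(th,tau,U,v):
    a=np.radians(tau);u2=np.array([np.sin(a),np.cos(a)]);u,c,o=orient(tau)
    tp=legpt((-.016,.240),th)-U*u2;p=PIV+tp[0]*t+tp[1]*Z-HR*c-EXT*u
    r.line_to(p,o,velocity=v)
E
python3 - <<'E'
from h import *
for th,ta,U in((74,45,.014),(77,47,.013),(80,48,.012),(82.5,49,.011)):
    sup2(th,ta,U,.025);rep(th);print(tilt()[:2])
for th,ta,U in((84.5,50,.010),(86,50,.009)):
    sup2(th,ta,U,.015);rep(th);print(tilt()[:2])
E
```

```text
74 18.07 [0.5335 0.0693 0.1166] F x,t,z 0.26 0.51 -0.79
(np.float64(74.15842598553303), np.float64(0.058950583740294216))
77 18.7 [0.5325 0.0744 0.1074] F x,t,z -0.12 0.19 -1.37
(np.float64(76.97966779102161), np.float64(0.058304684904159985))
80 19.36 [0.5317 0.0787 0.0969] F x,t,z 0.61 -0.31 -1.91
(np.float64(79.89098174931397), np.float64(0.057825164929341574))
82.5 19.93 [0.5309 0.0821 0.0882] F x,t,z -0.35 -0.34 -0.93
(np.float64(82.48332113181897), np.float64(0.057482844041201436))
84.5 20.62 [0.5305 0.0847 0.0816] F x,t,z 1.31 0.38 -0.96
(np.float64(84.30651570418593), np.float64(0.056964695454136766))
86 21.21 [0.5302 0.0866 0.076 ] F x,t,z 0.55 2.35 -0.8
(np.float64(86.23681377849464), np.float64(0.05673969225223895))
```

```bash
python3 - <<'E'
from h import *
for th in(87,88,88.8,89.5,90.2,91):
    sup2(th,50,.009,.01);rep(th);print(tilt()[:2])
im,d=shot("scene");cr=cv2.resize(im[180:300,260:440],(800,533),interpolation=cv2.INTER_CUBIC);cv2.imwrite("pics/c90.png",cr[:,:,::-1])
E
```

```text
87 21.82 [0.53   0.0868 0.0718] F x,t,z 0.01 1.02 -0.77
(np.float64(87.26345481786294), np.float64(0.05637140192786393))
88 22.44 [0.5299 0.0874 0.0677] F x,t,z 0.1 1.05 -0.45
(np.float64(88.63933127349262), np.float64(0.05607941790059813))
88.8 22.98 [0.5299 0.0876 0.0643] F x,t,z 0.4 1.15 -0.7
(np.float64(90.0298352262057), np.float64(0.056011709373714545))
89.5 23.47 [0.5297 0.0877 0.0613] F x,t,z -0.19 -0.09 0.09
(np.float64(89.90771073393525), np.float64(0.055919907621512874))
90.2 23.96 [0.5297 0.088  0.0584] F x,t,z 0.4 0.16 0.4
(np.float64(89.91999245170925), np.float64(0.05588320662152354))
91 24.49 [0.5297 0.0883 0.0551] F x,t,z 0.27 -0.12 0.49
(np.float64(89.98191231389796), np.float64(0.05590892059336652))
```

```bash
sleep 15
```

```text
(no output)
```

View pics/c90.png

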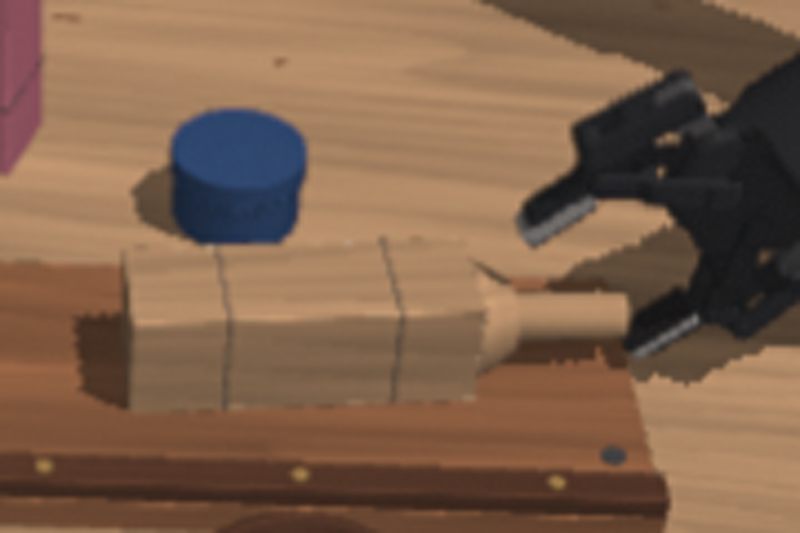

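The leg lies flat, its foot at crop (128,330) and tenon end at (630,315) by the finger. Now I'll back off, close the fingers, and measure the leg and stop for the push.

```bash
cat >> h.py <<'E'
BY=np.radians(6.2); bx=np.array([np.cos(BY),np.sin(BY),0]); by=np.array([-np.sin(BY),np.cos(BY),0])
def leg_lying():
    im,d=shot("top");P=mask_pts("top",np.ones(d.shape,bool),d)
    P=P[(P[:,0]>.45)&(P[:,0]<.66)&(P[:,1]>-.22)&(P[:,1]<.2)]
    Q=P[(P[:,2]>.066)&(P[:,2]<.082)&(P[:,1]<.09)]
    c,s,a=cv2.minAreaRect((Q[:,:2]*1000).astype(np.float32));a=a if a<45 else a-90
    T=P[(P[:,2]>.045)&(P[:,2]<.064)&(P[:,1]>-.05)]
    b=lambda X:np.c_[X@bx,X@by]
    return dict(top_c=np.round(c,1),size=np.round(s,1),yaw=round(a,2),sq_by=np.percentile(b(Q)[:,1],[.5,99.5]),ten_by=np.percentile(b(T)[:,1],99.5),ten_bx=np.median(b(T)[b(T)[:,1]>np.percentile(b(T)[:,1],90),0]))
def stop_by():
    im,d=shot("top");P=mask_pts("top",np.ones(d.shape,bool),d)
    S=P[(P[:,2]>.034)&(P[:,2]<.045)&(P[:,0]>.5)&(P[:,0]<.665)&(P[:,1]<-.165)&(P[:,1]>-.23)]
    return np.percentile(S@by,[2,50,98])
E
python3 - <<'E'
from h import *
s=telemetry.state();p=s["tool_pos"]
r.line_to(p+.05*t+.02*Z,velocity=.1)
r.line_to(p+.06*t+.08*Z,velocity=.15)
r.grasp(20)
print(leg_lying());print("stop by",stop_by(), "prior stop_face",np.array([.5815,-.1902,0])@by);rep()
for o in viewer.landmark_of("top","stop_face"):
    print(o["score"],at_z("top",o["uv"],.018)@by)
for o in viewer.landmark_of("top","tenon_end"):
    print(o["score"],at_z("top",o["uv"],.046))
E
```

```text
{'top_c': array([552.6, -21.4]), 'size': array([ 56.3, 180.4]), 'yaw': 11.59, 'sq_by': array([-0.1702,  0.0034]), 'ten_by': np.float64(0.0680474210446494), 'ten_bx': np.float64(0.5332840903310267)}
stop by [-0.2809 -0.268  -0.2555] prior stop_face -0.25188913869058666
 26.71 [0.518  0.1471 0.1351] F x,t,z 0.22 -1.02 0.65
0.77 [-0.2458]
0.83 [[ 0.4823 -0.3598  0.046 ]]
0.82 [[ 0.8006 -0.1916  0.046 ]]
0.73 [[0.5256 0.1259 0.046 ]]
0.64 [[ 0.3219 -0.2463  0.046 ]]
```

```bash
cat >> h.py <<'E'
def bpos(x,y,z): return x*bx+y*by+z*Z
OB=[R.from_matrix(np.c_[s*by,-s*bx*-1*-1 if 0 else np.cross(-Z,s*by),-Z]).as_rotvec() for s in(1,-1)]
E
python3 - <<'E'
from h import *
o=None
for k in OB:
    q=solver.inverse_kinematics(bpos(.541,.11,.13),k);q2=solver.inverse_kinematics(bpos(.541,-.01,.032),k);print(q,q2)
    if o is None and q is not None and q2 is not None and abs(q[5])<2.6: o=k
r.movep(bpos(.541,.115,.14),o)
r.line_to(bpos(.541,.095,.032),velocity=.12);rep()
f0=telemetry.state()["force"]@by;print(f0)
y=.081
while y>.012:
    y-=.012
    r.line_to(bpos(.541,y,.032),velocity=.03);f=telemetry.state()["force"]@by;print(round(y,3),round(f,2))
    if f-f0>8:break
print(leg_lying());rep()
E
```

```text
[ 0.6727 -0.0757 -0.2137 -0.     -1.4328  2.5771] [ 0.4614 -0.0473 -0.3694 -0.     -1.2487  2.7884]
[ 0.6727 -0.0757 -0.2137  0.     -1.4328 -0.5645] [ 0.4614 -0.0473 -0.3694  0.     -1.2487 -0.3532]
 29.55 [0.5281 0.1532 0.033 ] F x,t,z 0.18 1.14 -0.01
1.1482121768145501
0.069 0.91
0.057 0.05
0.045 0.04
0.033 -0.48
0.021 -0.3
0.009 0.31
{'top_c': array([560.1, -91.4]), 'size': array([ 56.3, 181.4]), 'yaw': 11.55, 'sq_by': array([-0.2412, -0.0655]), 'ten_by': np.float64(-0.0048052976056729355), 'ten_bx': np.float64(0.5304093344830894)}
 33.37 [0.5368 0.067  0.032 ] F x,t,z -0.42 -0.67 0.48
```

```bash
python3 - <<'E'
from h import *
o=None;y=.009;s=telemetry.state();y=s["tool_pos"]@by;x=s["tool_pos"]@bx
while y>-.012:
    y-=.0025
    r.line_to(bpos(x,y,.032),velocity=.012);r.wait(.1);f=telemetry.state()["force"]@by;L=leg_lying();print(round(y,4),round(f,2),L["yaw"],L["sq_by"],L["ten_by"],L["ten_bx"])
    if f>7:break
rep()
im,d=shot("top");cr=cv2.resize(im[140:270,150:350],(800,520),interpolation=cv2.INTER_CUBIC);cv2.imwrite("pics/push.png",cr[:,:,::-1])
E
```

```text
0.0061 1.47 11.59 [-0.2433 -0.0682] -0.006991037383542719 0.5302166917469162
0.0036 1.25 11.59 [-0.2461 -0.0698] -0.008746557535616303 0.5295971979660536
0.0011 1.65 11.62 [-0.2486 -0.0725] -0.011714186603592986 0.5294536776898133
-0.0014 1.24 11.53 [-0.251  -0.0751] -0.014445643318559033 0.529105105924215
-0.0039 5.8 11.51 [-0.2522 -0.0763] -0.01563749010113322 0.5290478434646702
-0.0064 14.14 11.3 [-0.2525 -0.076 ] -0.016966604426830605 0.5298231600422494
 36.45 [0.5392 0.0554 0.0322] F x,t,z 1.37 12.82 -0.11
```

```bash
sleep 12
```

```text
(no output)
```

View pics/push.png

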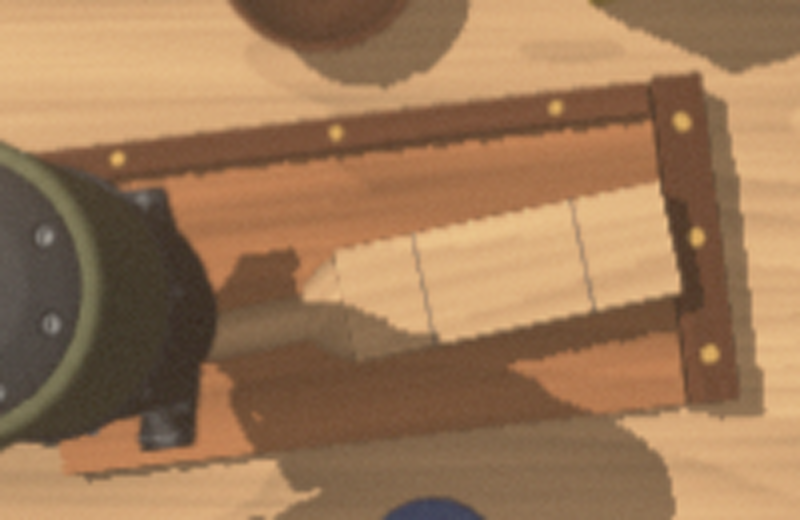

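The foot's near corner touches the stop at crop (680,295), but the leg is still 5° off square. I'll back off, nudge the tenon sideways to square it, then push lightly again.

```bash
sed -i "s/&(P\[:,1\]<.09)\]/\&(P@by<-.09)]/" h.py; python3 - <<'E'
from h import *
s=telemetry.state();x=s["tool_pos"]@bx
r.line_to(bpos(x,.012,.032),velocity=.08)
r.line_to(bpos(.490,.012,.032),velocity=.1)
r.line_to(bpos(.490,-.032,.032),velocity=.1)
r.line_to(bpos(.503,-.032,.032),velocity=.06)
L=leg_lying();print(L["yaw"],L["size"])
x=.503
while L["yaw"]>6.6 and x<.545:
    x+=min(.004,max(.0012,(L["yaw"]-6.2)*.0028));r.line_to(bpos(x,-.032,.032),velocity=.03)
    L=leg_lying();f=telemetry.state()["force"];print(round(x,4),L["yaw"],L["size"],L["sq_by"],round(f@bx,1))
rep()
E
```

```text
11.33 [ 56.1 164.6]
0.507 11.47 [ 56.3 164.8] [-0.2523 -0.091 ] 0.4
0.511 10.03 [ 56.3 164.8] [-0.2525 -0.0907] 0.5
0.515 8.6 [ 56.3 164.4] [-0.2527 -0.0907] 0.1
0.519 7.4 [ 56.1 164.1] [-0.2529 -0.0909] 1.1
0.5224 6.22 [ 56.1 164. ] [-0.2531 -0.0908] 0.1
 40.2 [0.5229 0.0246 0.032 ] F x,t,z 0.07 -0.04 -0.03
```

```bash
python3 - <<'E'
from h import *
r.line_to(bpos(.505,-.032,.032),velocity=.08)
r.line_to(bpos(.505,.016,.032),velocity=.1)
r.line_to(bpos(.546,.016,.032),velocity=.1)
r.line_to(bpos(.546,.004,.032),velocity=.05)
f0=telemetry.state()["force"]@by;y=.004
while y>-.012:
    y-=.0015;r.line_to(bpos(.546,y,.032),velocity=.02)
    f=telemetry.state()["force"]@by;print(round(y,4),round(f-f0,2))
    if f-f0>6:break
L=leg_lying();print(L)
r.line_to(bpos(.546,.03,.032),velocity=.08)
r.line_to(bpos(.546,.09,.16),velocity=.15)
r.wait(.2)
L=leg_lying();print(L);rep()
im,d=shot("top");cr=cv2.resize(im[140:270,150:350],(800,520),interpolation=cv2.INTER_CUBIC);cv2.imwrite("pics/fin.png",cr[:,:,::-1])
E
```

```text
0.0025 0.49
0.001 0.26
-0.0005 0.97
-0.002 0.79
-0.0035 0.66
-0.005 1.59
-0.0065 7.37
{'top_c': array([ 565.9, -112. ]), 'size': array([ 56.3, 165. ]), 'yaw': 6.09, 'sq_by': array([-0.2542, -0.0911]), 'ten_by': np.float64(-0.02250894848594624), 'ten_bx': np.float64(0.5481485082705837)}
{'top_c': array([ 565.9, -112.1]), 'size': array([ 56.2, 165. ]), 'yaw': 6.1, 'sq_by': array([-0.2542, -0.0911]), 'ten_by': np.float64(-0.01526938692251795), 'ten_bx': np.float64(0.5493156680637179)}
 45.9 [0.5329 0.1481 0.1594] F x,t,z 0.18 -0.62 -0.47
```

```bash
sleep 12
```

```text
(no output)
```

View pics/fin.png

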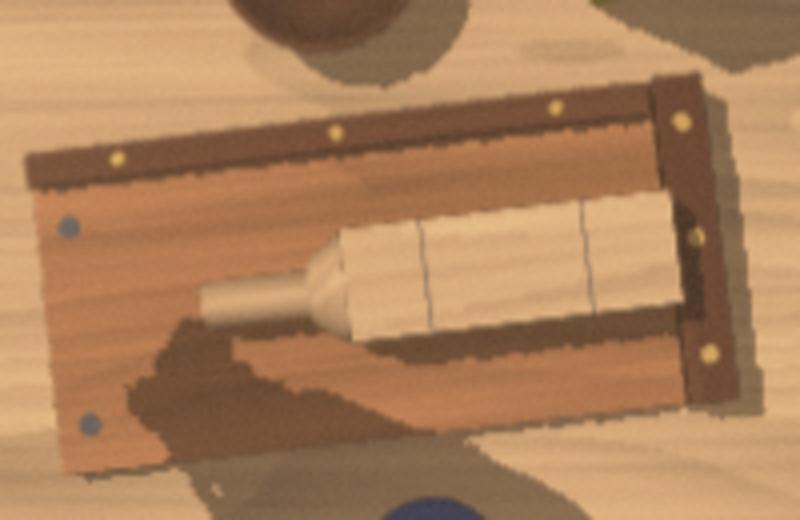

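The leg lies flat and square, with its foot flush against the stop at crop (675,245) and the tenon at (205,305) pointing away. The robot is clear of everything.

```bash
python3 -c "
from h import *
print(r.hand_in())"
```

```text
the job is handed in; nothing more can be done
None
```

I tipped the leg down gently under finger support; it now lies square along the board, tenon away from the stop and foot lightly against it, and I handed the job in at about 46 s of robot time.

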